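# Prove the emergency stop of the larger heating mantle

### The arm

A 6-joint arm with a two-finger parallel gripper is mounted at the origin on the work surface. World frame = base frame: x ahead of the robot, y to its left, z up, the work surface at z = 0. Lengths are in m, angles in rad, forces in N, time in s.
With the tool pointing down it reaches from about 0.35 to 0.925 m from the base axis. Payload 6.4 kg.
Tool frame: the origin (TCP) lies between the finger pads; the fingertips stand 14 mm ahead of it and the grasp point (between the pads) lies 5 mm behind it (tips_ahead is the distance from the TCP to the fingertips, in m); z points along the fingers, y is the line along which they close (so a half turn about z gives the same grasp; the last joint's range is limited). The gripper opens to 85 mm and grips with 20 to 120 N. Pads are 22 mm wide; open, the fingers measure 114 mm over their backs; the gripper's body (76 mm by 85 mm) begins 54 mm behind the grasp point. The pads swing forward as they close: fully open they stand 13 mm farther back than shut.
Start: joints at [-0.174, 0.245, 1.558, -0, 1.339, -0.174], TCP at [0.65, 0, 0.245] pointing down, gripper open.
Joint ranges: [-3.13, 3.13], [-1.02, 2.26], [0.13, 2.54], [-0.95, 4.09], [0.21, 2.88], [-2.74, 2.74]. Speed limits (rad/s): [2.57, 2.57, 3.14, 3.14, 3.14, 3.14].

### API

Orientations are given as a 3x3 rotation matrix whose columns are the frame's x, y, z axes.
In Python, from rig import * gives the robot as it stands.
- The arm moves only by the tool carry_out, never from a script. Its argument "increments" is text: rows parted by semicolons, each of 5 numbers parted by spaces: the opening in per cent of the stroke, from 0 (shut) to 100 (fully open), then the shift along the tool's x, y, z in mm, then the turn about the tool's z in rad. A call has exactly 8 rows; each row shifts and turns the commanded pose from where the row before left it, along the tool's axes as they then stand; what a row does not reach is not made up. A row lasts 1/8 s, in which the tool goes at most 62.5 mm and 10.7 degrees, less where a joint would pass 70% of its speed; a pose out of reach is approached as far as the arm can. A call with a gripper value outside its range is refused whole. The fingers move at their own pace and stop on an object; "grip_force" is the grip in N (left out, the last holds). Time passes only in rows, so rows that do not move let the fingers close, or fill a call up. It gives the time, the measured TCP pose, the force, the opening and the grip force at its end, in the units of the state.
- get_state(): the state, without advancing time (a new reading comes with each control period).
- snapshot(name): name is "scene" or "side" or "wrist"; returns a dict with "color" (400x640x3 uint8, blue, green, red), "fx", "fy", "cx", "cy" (pixels), "cam_to_world" (4x4, takes a point from camera to world coordinates). Camera axes: x right, y down, z forward; pixel columns grow to the right and rows downward; lengths in m; the calibration is good to about 2 mm. A picture is of the moment at which its call begins. There is no depth.
- finish_job(): hands the job in; it is judged then, once.
The state is a dict: "time_s": time; "joints": joint angles; "qvel": joint speeds; "joint_efforts": joint torques, N m; "tool_pos": TCP position; "orientation": TCP orientation; "ft_force": force on the tool from outside, world axes, zero at the start; "ft_torque": the same for the moment, N m; "gripper_width": finger opening in m; "grasp_force": force on a finger pad.
Only numpy, scipy, OpenCV 4.12 (cv2) and the standard library are available. Lean on these libraries where they do the work, as an engineer would, in place of code of your own. Each camera call takes 0.05 s, during which the arm holds its last target. There are 200 camera calls.

### The job

Do the stop test on the control station of the larger heating mantle: press its mushroom stop button right in until it latches, then turn it clockwise by pushing one of its wings round until it springs back out, and once it is out press the start button beside it fully in and let go, to put the mantle back on. Work with the fingertips only: do not grip or force the stop button, leave the other mantle's station alone, and keep everything standing about in its place.

Things in the scene. Friction and masses are not known exactly. Their poses are not given: they have to be found in the camera images.
- st_a: Station to be tested: the one feeding the LARGER mantle (256 mm across, 132 mm high, its front edge 130 mm beyond the station's origin along its x). Grey box fixed to the bench, 170 (x) x 84 (y) x 62 mm high, origin under its centre. On its flat top at y = 0: winged mushroom stop (x = -45 mm, robot's end), start button (x = +22), fixed domed clear lamp (x = +60).
- st_a_wing (a point): Point inside one wing of that stop button (mid-thickness, mid-height), 32 mm from the axis; it turns and sinks with the button. With the button out the wing points along the station's +y (left, seen from the robot); the other wing is opposite.
- st_a_top (a point): Top centre of that stop button, on its upright turning axis, 99 mm above the bench when out, 91 mm fully in. A dome 46 mm across with two opposite wings 12 mm thick, 12 mm high (wing tops 5 mm below the dome top), reaching 38 mm from the axis. Gap between wings and box: 20 mm when out, 12 mm fully in; the collar under it (31 mm across) is 6 mm high.
- st_a_push (a joint): How far that stop button is pushed in, m: 0 out, 0.008 the bottom of its travel, about 0.0065 resting latched. Spring 4 N at the top, 7.7 N at the bottom; it latches only when pushed to the bottom.
- st_a_twist (a joint): Turn of that stop button, rad, positive clockwise seen from above: about 0 when out. As it latches at the bottom of its travel a spring turns it by itself to -0.70 (counter-clockwise). Turned back clockwise to 0 (it stops at 0.25) it pops out. The spring against clockwise turning is 0.06 to 0.09 N m, about 2 to 3 N on a wing.
- st_a_start_top (a point): Centre of the top of that station's start button: a black round push button 21 mm across in a metal collar 29 mm across; its top is 76 mm above the bench, 14 mm above the box, the collar 6 mm above the box.
- st_a_start (a joint): How far that start button is pushed in, m: 0 out, 0.005 fully in; springs back (1.5 N at the top, 4.5 N fully in).
- st_b: The station of the smaller mantle (180 mm across, 112 mm high), otherwise the same as st_a; to be left alone. From each station a white trunking 25 mm wide and 16 mm high leads along its x to the mantle it feeds, a white drum with a teal ring.
- st_b_push (a joint): How far the stop button of the other station is pushed in, m.
- st_b_twist (a joint): Turn of the stop button of the other station, rad.
- st_b_start (a joint): How far the start button of the other station is pushed in, m.
- st_a_cap: Cap of the stop button to be tested (dome and wings in one). Origin on its axis at its underside, 19 mm under the top; its y axis points along the wing of st_a_wing.
- beaker: Bystander, loose: clear glass beaker, 68 mm across, 90 mm high. Origin: centre of its underside.
- flask: Bystander, loose: small conical glass flask, 62 mm across, 91 mm high. Origin: centre of its underside.
- wash_bottle: Bystander, loose: white plastic wash bottle, 64 mm across, 165 mm high. Origin: centre of its underside.
- wood_box: Bystander, loose: closed wooden box, 130 x 75 x 50 mm. Origin: centre of its underside.
- cylinder: Bystander, loose: glass measuring cylinder on a round foot 68 mm across, 200 mm high. Origin: centre of its underside.
- bung: Bystander, loose: dark rubber bung, 38 mm across, 30 mm high. Origin: centre of its underside.
- spatula: Bystander, loose: steel spatula lying flat, 140 mm long. Origin: centre of its underside.

How it is judged:
On the way, in this order (a step that is already met when the one before it is completed fails the run):
1. the stop button is pressed in and has latched (in by over 5 mm, turned to its latched angle) (value of joint st_a_push above 0.005 m and value of joint st_a_twist below -0.5 rad), for 0.2 s.
2. the stop button is turned back and has sprung fully out (value of joint st_a_push below 0.0015 m and value of joint st_a_twist above -0.12 rad), for 0.1 s.
3. the start button is pressed fully in (over 4 mm) (value of joint st_a_start above 0.004 m and value of joint st_a_push below 0.002 m), for 0.05 s.
At the end, for the whole second after the job is handed in: The tested stop button is fully out (within 1.5 mm) and not latched (its turn above -0.12 rad), its start button is let go and out again (within 1 mm), and both buttons of the other station are out (all of step 2 and value of joint each of st_a_start, st_b_start below 0.001 m and value of joint st_b_push below 0.0015 m and value of joint st_b_twist above -0.12 rad); the robot touches nothing.
It fails at once if the start button is pressed while the stop button is still in (value of joint each of st_a_start, st_a_push above 0.003 m).
It fails at once if the stop button is gripped or forced (over 35 N between fingers and button) (contact force between the fingers and st_a_cap above 35 N).
It fails at once if a button of the other station is worked (value of joint st_b_push above 0.003 m or value of joint st_b_start above 0.002 m or value of joint st_b_twist above 0.15 rad or value of joint st_b_twist below -0.15 rad).
It fails at once if a thing standing about is lifted, carried or moved by over 20 mm (distance of any of beaker, flask, wash_bottle, wood_box, cylinder, bung, spatula from where it was at the start of the episode above 0.02 m).
It also fails if it takes over 40 s, if anything falls off the work surface, if the arm or the gripper's body presses on something with over 40 N, if the wrist force passes 120 N, or if a joint passes its speed limit or range.

## Working session

There is one attempt and no reset: what is moved stays moved. The work goes in short steps, Python scripts to look and compute and a tool call to move; the robot and the scene stay as the last step left them, time stands still between calls to the robot, and variables do not carry over. Pictures are saved under pics/ and viewed, at most 10 in all, crops included, and the job is handed in when it is done.

Besides the shell and the picture viewer there is one more tool, called in YAML: its name, and indented under it one key for each argument. carry_out: Moves the arm, as the interface text tells. Its arguments: {"type":"object","properties":{"increments":{"type":"string"},"grip_force":{"type":"number"}},"required":["increments"]}

```bash
mkdir -p pics; ls; python3 - <<'E'
from rig import *
import cv2
for n in("scene","side"):
    s=snapshot(n); cv2.imwrite(f"pics/{n}0.png",s["color"]); print(n,s["fx"],s["cx"],s["cy"],s["cam_to_world"])
st=get_state(); print(st["time_s"],st["tool_pos"],st["orientation"],st["gripper_width"],st["ft_force"])
E
```

```text
pics
scene 370.8823869289065 322.41680855216015 197.29690116720477 [[ 0.57632145  0.61175704 -0.54185506  1.00545254]
 [ 0.81705419 -0.44481352  0.36682882 -0.37652319]
 [-0.01661434 -0.65413627 -0.75619423  0.83821009]
 [ 0.          0.          0.          1.        ]]
side 412.58515392207715 319.22904079105854 196.30919385227017 [[-0.71932364 -0.36818187  0.58908031 -0.19177849]
 [-0.69426849  0.41003257 -0.5914935   0.67515615]
 [-0.02376493 -0.83445515 -0.55056319  0.71201435]
 [ 0.          0.          0.          1.        ]]
0.1 [6.49519648e-01 9.48953065e-05 2.44274970e-01] [[ 1.41459229e-05  9.99998503e-01 -1.73031606e-03]
 [ 9.99999942e-01 -1.35548712e-05  3.41597216e-04]
 [ 3.41573250e-04 -1.73032079e-03 -9.99998445e-01]] 0.08549971351961673 [-0.152389   -0.23889382  0.29672406]
```

View pics/scene0.png

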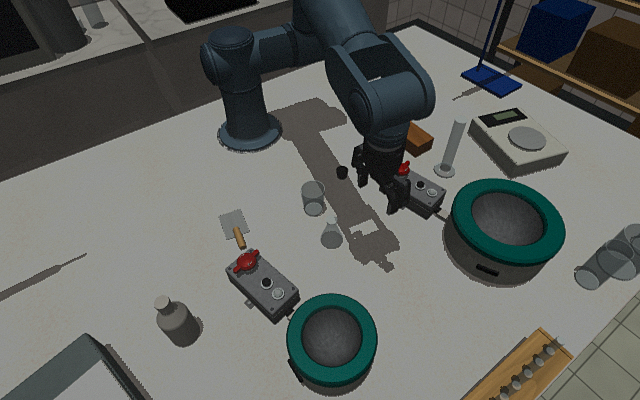

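View pics/side0.png

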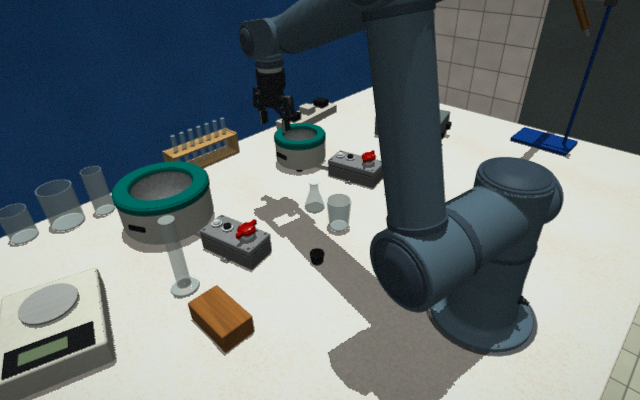

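The larger mantle looks to be the right one in the scene view (505,225) and the left one in the side view (165,200). Its station's red stop is at about side (246,229), start (227,227) and lamp (216,223). I'll enlarge that area to read it more closely.

```bash
python3 - <<'E'
import cv2
a=cv2.imread("pics/side0.png")[200:275,190:290]
cv2.imwrite("pics/c1.png",cv2.resize(a,None,fx=8,fy=8,interpolation=cv2.INTER_CUBIC))
E
```

```text
(no output)
```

View pics/c1.png

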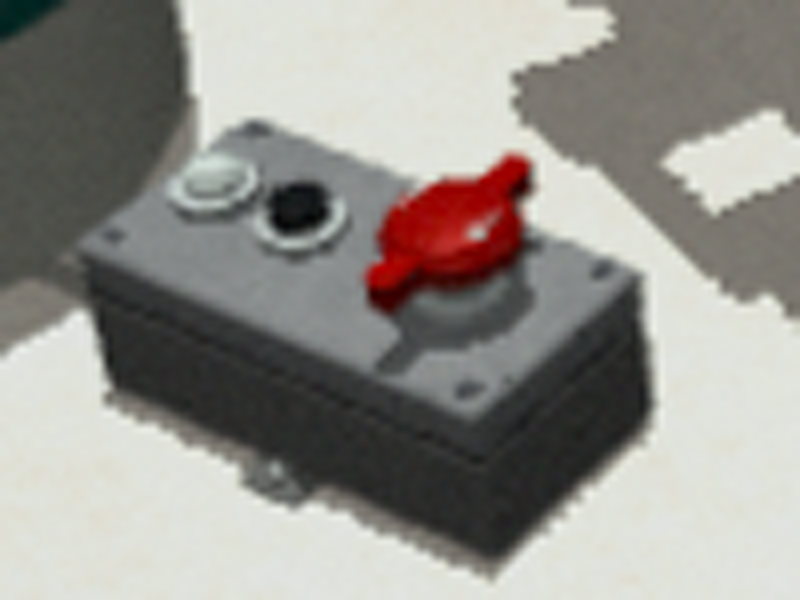

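The crop shows the whole station, at side pixel = 190+u/8, 200+v/8. The top corners are (80,250), (250,118), (648,272) and (480,428). The start top is (300,203), and the wing ends are (378,285) and (518,170). I'll fit the pose and check the mantle sizes.

```bash
cat > h.py <<'E'
import numpy as np, cv2
from scipy.optimize import least_squares
def proj(s,P):
    M=np.linalg.inv(np.array(s["cam_to_world"])); c=np.asarray(P)@M[:3,:3].T+M[:3,3]
    return np.c_[s["fx"]*c[:,0]/c[:,2]+s["cx"],s["fy"]*c[:,1]/c[:,2]+s["cy"]]
def ray(s,uv,z):
    T=np.array(s["cam_to_world"]); d=T[:3,:3]@[(uv[0]-s["cx"])/s["fx"],(uv[1]-s["cy"])/s["fy"],1]
    return T[:3,3]+d*(z-T[2,3])/d[2]
def w(p,L):
    L=np.asarray(L,float)/1000; c,s=np.cos(p[2]),np.sin(p[2])
    return np.c_[p[0]+c*L[:,0]-s*L[:,1],p[1]+s*L[:,0]+c*L[:,1],L[:,2]]
def fit(s,L,uv,p0):
    r=least_squares(lambda p:(proj(s,w(p,L))-uv).ravel(),p0); return r.x,r.fun.reshape(-1,2)
E
python3 - <<'E'
from rig import *
from h import *
s=snapshot("side"); c=snapshot("scene")
L=[(85,42,62),(85,-42,62),(-85,-42,62),(-85,42,62),(22,0,76),(-45,36,88),(-45,-36,88)]
uv=np.array([(80,250),(250,118),(648,272),(480,428),(300,203),(378,285),(518,170)])/8+[189.6,199.6]
p,r=fit(s,L,uv,[.6,.2,0]); print(p.round(4),r.round(1).tolist())
print("stop,start",w(p,[(-45,0,99),(22,0,76)]).round(4))
print("in scene",proj(c,w(p,[(-45,0,99),(22,0,76)])).round(1))
# ring left/right extents at z=.12
for n,a,b,z in (("right",(451,222),(565,222),.125),("left",(287,335),(377,335),.105)):
    print(n,np.linalg.norm(ray(c,a,z)-ray(c,b,z)), ray(c,((a[0]+b[0])/2,a[1]),z))
E
```

```text
[0.5514 0.24   0.2162] [[-1.4, -0.6], [-0.1, -0.7], [0.2, -0.4], [-0.1, -0.9], [-0.2, -0.2], [0.1, 1.8], [1.5, 0.6]]
stop,start [[0.5075 0.2303 0.099 ]
 [0.5729 0.2447 0.076 ]]
in scene [[400.4 165.2]
 [419.2 182.2]]
right 0.2685594576696364 [0.81769958 0.28193386 0.125     ]
left 0.17796631562926776 [ 0.78550498 -0.2130902   0.105     ]
```

```bash
python3 - <<'E'
from rig import *
from h import *
s=snapshot("side")
for n,uv,z in (("cyl",(184,287),.003),("cyltop",(167,220),.2),("woodtop",(221,312),.05),("bung",(317,250),.03),("beaker",(339,226),.0),("flask",(314,208),.0)):
    print(n,ray(s,uv,z)[:2].round(3))
E
```

```text
cyl [0.535 0.408]
cyltop [0.532 0.404]
woodtop [0.367 0.411]
bung [0.372 0.122]
beaker [ 0.423 -0.018]
flask [ 0.537 -0.033]
```

carry_out:
  increments: "0 46 -28 0 0; 0 46 -28 0 0; 0 46 -28 0 0; 0 46 -28 0 0; 0 46 -28 0 0; 0 0 0 0 -0.11; 0 0 0 0 -0.106; 0 0 0 0 0"
  grip_force: 20

```text
time_s: 1.25
tool_pos: [0.5098, 0.2301, 0.2452]
orientation: [[-0.213, 0.977, -0.0], [0.977, 0.213, -0.0], [0.0, -0.0, -1.0]]
ft_force: [-0.3, 0.6, -0.2]
gripper_width: 0.0001
grasp_force: 0.0
```

```bash
python3 - <<'E'
from rig import *
from h import *
s=snapshot("wrist"); cv2.imwrite("pics/w1.png",s["color"]); print(s["fx"],s["cx"],s["cy"],np.array(s["cam_to_world"]).round(3))
p=[.5514,.24,.2162]
print(proj(s,w(p,[(85,42,62),(85,-42,62),(-85,-42,62),(-85,42,62),(22,0,76),(-45,38,94),(-45,-38,94),(-45,0,99)])).round(0).tolist())
E
```

```text
277.0628921806958 318.35894896715035 202.88836579844693 [[ 0.977  0.203  0.062  0.494]
 [ 0.213 -0.933 -0.289  0.304]
 [-0.001  0.296 -0.955  0.374]
 [ 0.     0.     0.     1.   ]]
[[433.0, 148.0], [425.0, 219.0], [283.0, 219.0], [280.0, 148.0], [377.0, 188.0], [316.0, 155.0], [316.0, 226.0], [316.0, 193.0]]
```

View pics/w1.png

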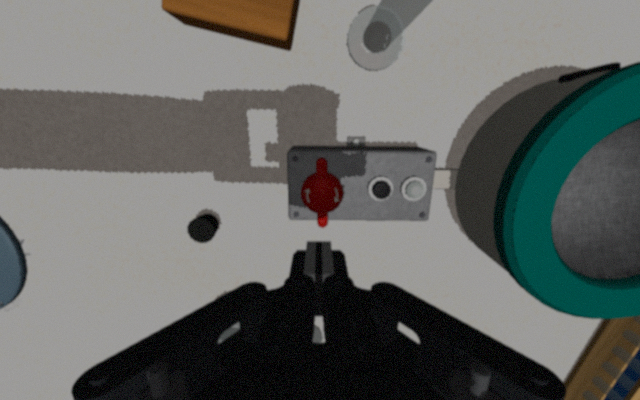

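The station is clear in the wrist view, about 4 px right of the prediction: start (380,188), dome (321,191), box right corners near (435,150) and (429,220). The shut fingertips are at (318,250). I'll enlarge it.

```bash
python3 - <<'E'
import cv2
a=cv2.imread("pics/w1.png")[140:300,265:445]
a=cv2.convertScaleAbs(a,alpha=1.6,beta=15)
cv2.imwrite("pics/c2.png",cv2.resize(a[:145],None,fx=4,fy=4,interpolation=cv2.INTER_CUBIC))
E
```

```text
(no output)
```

View pics/c2.png

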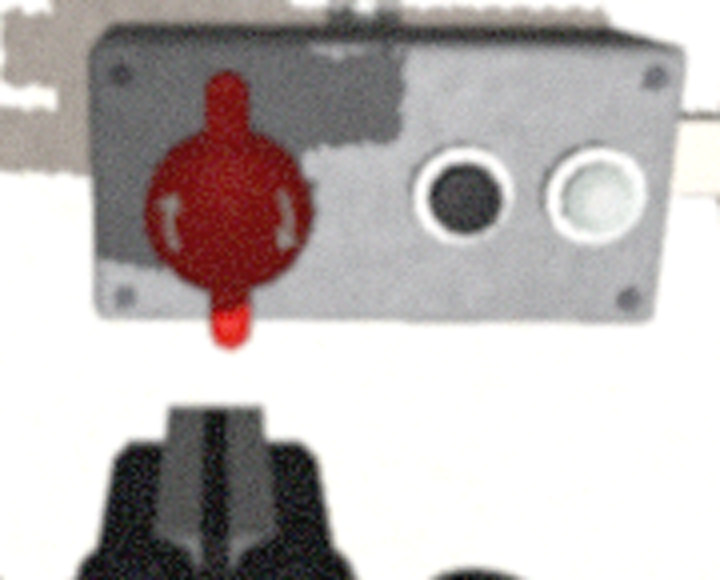

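Read off the crop (px = 265+u/4, 140+v/4): box corners (90,45), (685,50), (655,320), (97,318); start (465,197); wing ends (228,72) and (231,348); finger end edge at v=405, u 168–265.

```bash
python3 - <<'E'
from rig import *
from h import *
s=snapshot("wrist")
L=[(-85,42,62),(85,42,62),(85,-42,62),(-85,-42,62),(22,0,76),(-45,38,88),(-45,-38,88)]
uv=np.array([(90,45),(685,50),(655,320),(97,318),(465,197),(228,72),(231,348)])/4+[264.6,139.6]
p,r=fit(s,L,uv,[.55,.24,.2]); print(p.round(4),r.round(1).tolist())
print("stop,start",w(p,[(-45,0,99),(22,0,76)]).round(4))
st=get_state(); t=st["tool_pos"];R=np.array(st["orientation"]); print(t)
for d in (.0,.014):
  print(d,proj(s,[t+R@[x,y,d] for x,y in((.011,-.007),(.011,.007),(.011,-.0145),(.011,.0145))]).round(1).tolist())
print("edge",(168/4+264.6),265/4+264.6,405/4+139.6)
E
```

```text
[0.5576 0.2382 0.2128] [[-1.7, -0.6], [2.3, -1.7], [0.8, 1.4], [-1.0, 1.8], [0.8, 1.2], [-0.1, -0.5], [-1.1, -0.7]]
stop,start [[0.5136 0.2287 0.099 ]
 [0.5791 0.2429 0.076 ]]
[0.51001024 0.22989495 0.24520879]
0.0 [[304.4, 248.6], [331.7, 248.6], [289.8, 248.6], [346.3, 248.6]]
0.014 [[305.6, 237.3], [330.6, 237.3], [292.3, 237.3], [343.9, 237.3]]
edge 306.6 330.85 240.85
```

carry_out:
  increments: "0 -1 2 50 0; 0 0 0 50 0; 0 0 0 18 0; 0 0 0 8 0; 0 0 0 4 0; 0 0 0 3 0; 0 0 0 2 0; 0 0 0 2 0"

```text
time_s: 2.35
tool_pos: [0.5133, 0.2297, 0.11]
orientation: [[-0.214, 0.977, 0.003], [0.977, 0.214, 0.001], [-0.0, 0.003, -1.0]]
ft_force: [-0.9, 0.1, 6.3]
gripper_width: -0.0001
grasp_force: 3.0
```

carry_out:
  increments: "0 0 0 1 0; 0 0 0 1 0; 0 0 0 1 0; 0 0 0 1 0; 0 0 0 0.5 0; 0 0 0 0.5 0; 0 0 0 0 0; 0 0 0 0 0"

```text
time_s: 3.35
tool_pos: [0.5135, 0.2298, 0.1053]
orientation: [[-0.214, 0.977, 0.003], [0.977, 0.214, 0.001], [-0.0, 0.003, -1.0]]
ft_force: [-1.0, -0.4, 6.1]
gripper_width: -0.0
grasp_force: 3.3
```

carry_out:
  increments: "0 0 0 0.5 0; 0 0 0 0.5 0; 0 0 0 0.5 0; 0 0 0 0 0; 0 0 0 0 0; 0 0 0 0 0; 0 0 0 0 0; 0 0 0 0 0"

```text
time_s: 4.35
tool_pos: [0.5136, 0.2298, 0.1046]
orientation: [[-0.215, 0.977, 0.003], [0.977, 0.215, 0.0], [-0.0, 0.003, -1.0]]
ft_force: [-2.7, -1.3, 12.3]
gripper_width: 0.0002
grasp_force: 6.0
```

Force doubled over the last 0.7 mm, so the button has bottomed. I'll lift and look.

carry_out:
  increments: "0 0 0 -3 0; 0 0 0 -25 0; 0 0 0 -30 0; 0 0 0 0 -0.18; 0 0 0 0 -0.18; 0 0 0 0 -0.18; 0 0 0 0 -0.16; 0 0 0 0 0"

```text
time_s: 5.35
tool_pos: [0.5123, 0.2295, 0.16]
orientation: [[-0.792, 0.61, 0.0], [0.61, 0.792, 0.0], [-0.0, 0.0, -1.0]]
ft_force: [0.6, -0.3, 0.0]
gripper_width: 0.0001
grasp_force: 0.0
```

```bash
python3 - <<'E'
from rig import *
from h import *
s=snapshot("side"); 
a=s["color"][200:275,190:290]
cv2.imwrite("pics/c3.png",cv2.resize(a,None,fx=6,fy=6,interpolation=cv2.INTER_CUBIC))
st=get_state();print(st["tool_pos"],st["joints"],st["ft_force"])
p=[.5562,.2383,.2135]
for t in (0,.7):
    a=np.pi/2+t; print(((proj(s,w(p,[(-45,0,91),(-45+36*np.cos(a),36*np.sin(a),82),(-45-36*np.cos(a),-36*np.sin(a),82)]))-[190,200])*6).round(0).tolist())
E
```

```text
[0.51221356 0.22949433 0.15995269] [ 2.19233494e-01  1.33035943e-01  1.85179420e+00  1.94087682e-05
  1.15645672e+00 -6.94099961e-01] [0.29765664 0.50478036 0.4755593 ]
[[335.0, 162.0], [279.0, 227.0], [392.0, 134.0]]
[[335.0, 162.0], [337.0, 234.0], [337.0, 128.0]]
```

View pics/c3.png

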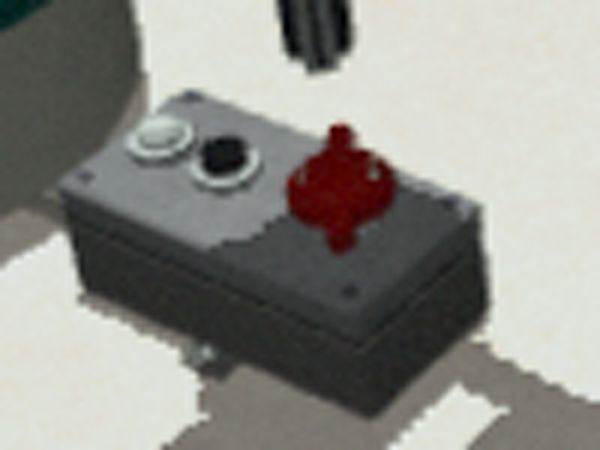

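Latched: the wings now read (341,243) and (341,130), matching the −0.70 prediction. The tool x axis is already parallel to the wing. I'll go down behind it.

carry_out:
  increments: "0 37 -28 0 0; 0 0 0 0 0; 0 0 0 40 0; 0 0 0 24 0; 0 0 0 10 0; 0 0 4 0 0; 0 0 4 0 0; 0 0 0 0 0"

```text
time_s: 6.4
tool_pos: [0.4716, 0.2366, 0.0869]
orientation: [[-0.793, 0.609, 0.002], [0.609, 0.793, 0.0], [-0.001, 0.002, -1.0]]
ft_force: [-0.4, 0.5, 0.4]
gripper_width: -0.0003
grasp_force: 0.0
```

carry_out:
  increments: "0 0 5 0 0; 0 1.7 5.7 0 0.15; 0 1.7 5.7 0 0.15; 0 1.7 5.7 0 0.15; 0 1.7 5.7 0 0.15; 0 0 0 0 0; 0 0 0 0 0; 0 0 0 0 0"

```text
time_s: 7.4
tool_pos: [0.4863, 0.2596, 0.0857]
orientation: [[-0.312, 0.95, -0.001], [0.95, 0.312, 0.0], [0.0, -0.001, -1.0]]
ft_force: [-4.1, 1.0, 0.3]
gripper_width: 0.0
grasp_force: 1.6
```

```bash
python3 - <<'E'
from rig import *
from h import *
s=snapshot("side"); 
a=s["color"][200:275,190:290]
cv2.imwrite("pics/c4.png",cv2.resize(a,None,fx=6,fy=6,interpolation=cv2.INTER_CUBIC))
st=get_state();R=np.array(st["orientation"]);print((R.T@(np.array(st["tool_pos"])-[.512,.2293,0]))*1000,np.arctan2(R[1,0],R[0,0])-np.pi/2-.2135,R.T@st["ft_force"])
E
```

```text
[ 36.8098518  -15.00171761 -85.62476476] 0.10328108183243148 [ 1.7930857  -2.54983054 -0.97150673]
```

View pics/c4.png

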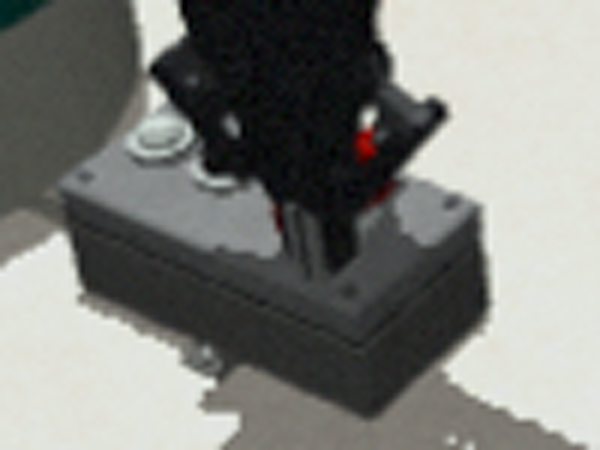

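The finger is bearing on the wing with about 2.5 N, at about −0.10 rad. I'll carry on a little further.

carry_out:
  increments: "0 0.8 2.8 0 0.075; 0 0.8 2.8 0 0.075; 0 0.6 1.9 0 0.05; 0 0 0 0 0; 0 0 0 0 0; 0 0 0 0 0; 0 0 0 0 0; 0 0 0 0 0"

```text
time_s: 8.45
tool_pos: [0.4934, 0.2636, 0.0857]
orientation: [[-0.116, 0.993, -0.0], [0.993, 0.116, 0.0], [0.0, -0.0, -1.0]]
ft_force: [-3.8, 2.2, -0.4]
gripper_width: -0.0
grasp_force: 1.9
```

carry_out:
  increments: "0 0.4 1.9 0 0.05; 0 0.4 1.9 0 0.05; 0 0 0 0 0; 0 0 0 0 0; 0 0 0 0 0; 0 0 0 0 0; 0 0 0 0 0; 0 0 0 0 0"

```text
time_s: 9.45
tool_pos: [0.4956, 0.2649, 0.0855]
orientation: [[-0.016, 1.0, -0.004], [1.0, 0.016, -0.0], [0.0, -0.004, -1.0]]
ft_force: [-9.4, 3.8, 3.0]
gripper_width: -0.0001
grasp_force: 4.7
```

```bash
python3 - <<'E'
from rig import *
from h import *
a=snapshot("side")["color"][200:275,190:290]; b=snapshot("scene")["color"][130:205,360:460]
cv2.imwrite("pics/c5.png",np.hstack([cv2.resize(i,(400,300),interpolation=cv2.INTER_CUBIC) for i in(a,b)]))
st=get_state();R=np.array(st["orientation"]);print((R.T@(np.array(st["tool_pos"])-[.512,.2293,0]))*1000,np.arctan2(R[1,0],R[0,0])-np.pi/2-.2135,R.T@st["ft_force"])
E
```

```text
[ 35.92957073 -16.03344699 -85.48955978] -0.19739469233789128 [ 2.91117837 -9.22038613 -2.56657519]
```

View pics/c5.png

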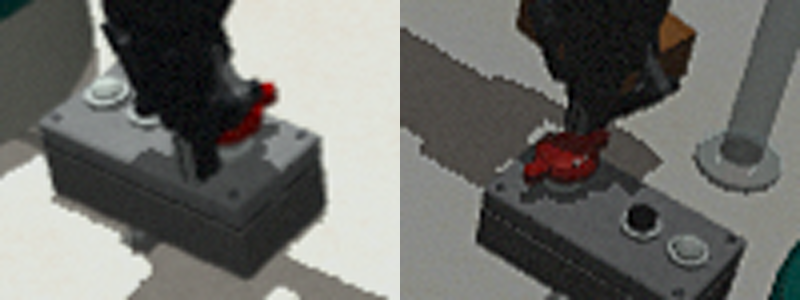

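Force has risen to 9 N, so it's at the twist stop, and the cap looks raised. I'll back off, lift and check.

carry_out:
  increments: "0 0 -3 0 0; 0 0 -8 0 0; 0 4 -4 0 0; 0 0 0 -40 0; 0 0 0 -50 0; 0 0 0 0 0; 0 0 0 0 0; 0 0 0 0 0"

```text
time_s: 10.55
tool_pos: [0.4814, 0.2682, 0.1743]
orientation: [[-0.016, 1.0, -0.002], [1.0, 0.016, -0.001], [-0.001, -0.002, -1.0]]
ft_force: [0.3, -0.5, 0.6]
gripper_width: 0.0
grasp_force: 0.0
```

```bash
python3 - <<'E'
from rig import *
from h import *
s=snapshot("side")
a=s["color"][200:275,190:290]; b=snapshot("scene")["color"][130:205,360:460]
cv2.imwrite("pics/c6.png",np.hstack([cv2.resize(i,(400,300),interpolation=cv2.INTER_CUBIC) for i in(a,b)]))
st=get_state();R=np.array(st["orientation"]);print(st["tool_pos"],R.T@(np.array([.5785,.243,0])-st["tool_pos"])*1000)
p=[.5562,.2383,.2135]
for z in (0,7):
    print(((proj(s,w(p,[(-45,0,99-z),(-45,36,88-z),(-45,-36,88-z)]))-[190,200])*4).round(0).tolist())
E
```

```text
[0.48143397 0.26820866 0.17437952] [-26.62052677  97.04442886 174.18161195]
[[221.0, 98.0], [185.0, 144.0], [261.0, 82.0]]
[[223.0, 107.0], [186.0, 153.0], [262.0, 91.0]]
```

View pics/c6.png

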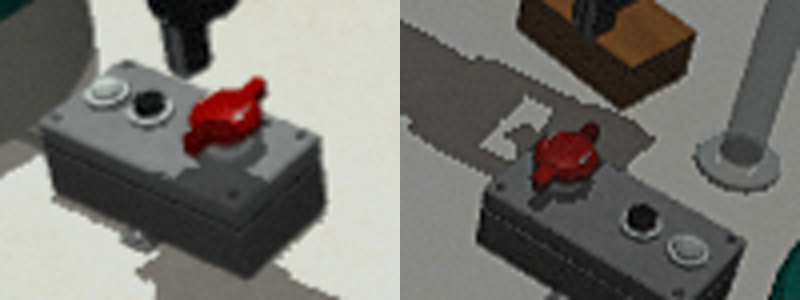

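The stop is out, with its wings back along ±y and the collar shadow visible. Next is the start button. I'll turn the tool so its narrow side faces the stop.

carry_out:
  increments: "0 -14 49 0 0; 0 -13 48 0 0; 0 0 0 0 0.17; 0 0 0 0 0.17; 0 0 0 0 0.17; 0 0 0 0 0.17; 0 0 0 0 0.17; 0 0 0 0 0.17"

```text
time_s: 11.65
tool_pos: [0.5792, 0.2429, 0.1747]
orientation: [[0.847, 0.532, -0.002], [0.532, -0.847, -0.0], [-0.002, -0.001, -1.0]]
ft_force: [0.1, -0.2, 0.1]
gripper_width: 0.0
grasp_force: 0.0
```

carry_out:
  increments: "0 0 0 0 0.17; 0 0 0 0 0.17; 0 0 0 40 0; 0 0 0 30 0; 0 0 0 10 0; 0 0 0 3 0; 0 0 0 0 0; 0 0 0 0 0"

```text
time_s: 12.65
tool_pos: [0.5804, 0.2432, 0.0942]
orientation: [[0.974, 0.225, 0.002], [0.225, -0.974, 0.0], [0.002, 0.0, -1.0]]
ft_force: [0.0, 0.3, 0.2]
gripper_width: -0.0001
grasp_force: 0.0
```

```bash
python3 - <<'E'
from rig import *
from h import *
a=snapshot("side")["color"][200:275,190:290]; b=snapshot("scene")["color"][130:205,360:460]
cv2.imwrite("pics/c7.png",np.hstack([cv2.resize(i,(400,300),interpolation=cv2.INTER_CUBIC) for i in(a,b)]))
E
```

```text
(no output)
```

View pics/c7.png

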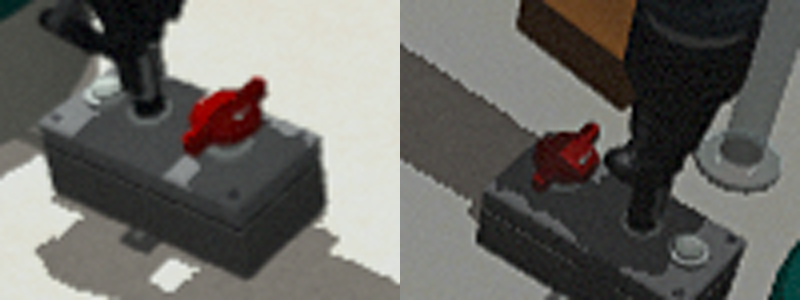

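The tip stands centred over the start button, with the stop clear. Pressing.

carry_out:
  increments: "0 0 0 2 0; 0 0 0 2 0; 0 0 0 1 0; 0 0 0 1 0; 0 0 0 1 0; 0 0 0 1 0; 0 0 0 0 0; 0 0 0 0 0"

```text
time_s: 13.75
tool_pos: [0.5797, 0.2431, 0.0851]
orientation: [[0.974, 0.225, 0.0], [0.225, -0.974, 0.0], [0.0, 0.0, -1.0]]
ft_force: [-1.3, 0.3, 5.2]
gripper_width: 0.0002
grasp_force: 2.5
```

carry_out:
  increments: "0 0 0 0.5 0; 0 0 0 0.5 0; 0 0 0 0.5 0; 0 0 0 0 0; 0 0 0 0 0; 0 0 0 0 0; 0 0 0 0 0; 0 0 0 0 0"

```text
time_s: 14.75
tool_pos: [0.5798, 0.2431, 0.0849]
orientation: [[0.974, 0.225, 0.0], [0.225, -0.974, -0.0], [0.0, 0.0, -1.0]]
ft_force: [-6.0, -2.1, 12.7]
gripper_width: 0.0001
grasp_force: 6.4
```

It's at the end stop: 12.7 N with only 0.2 mm more travel. Releasing and lifting.

carry_out:
  increments: "0 0 0 -5 0; 0 0 0 -15 0; 0 0 0 -40 0; 0 0 0 -50 0; 0 0 0 -40 0; 0 0 0 0 0; 0 0 0 0 0; 0 0 0 0 0"

```text
time_s: 15.75
tool_pos: [0.5785, 0.2428, 0.2312]
orientation: [[0.974, 0.225, -0.004], [0.225, -0.974, -0.001], [-0.004, -0.0, -1.0]]
ft_force: [1.1, -0.1, -0.3]
gripper_width: -0.0001
grasp_force: 0.0
```

```bash
python3 - <<'E'
from rig import *
print(get_state()["tool_pos"],get_state()["ft_force"]); print(finish_job())
E
```

```text
[0.57851179 0.24277136 0.231212  ] [ 1.0517566  -0.07604662 -0.34516618]
the job is handed in; nothing more can be done
None
```

I did the stop test on the larger mantle's station and handed the job in at about 16 s: the stop latched, was turned back until it sprang out, and the start button was pressed fully in and released. The hand-in gave no verdict, and I took no picture after the start press.

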